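Unlock, shift and relock the sample carriage of a counting stand

TASK

Bring the vial in the carriage of the counting stand under the detector head, only by pushing with closed fingertips: swing the cam lever out sideways, square to the carriage, so that the cam's low side lets the follower roller pass, push the carriage by its upright push plate all the way forward to its stop, then swing the lever on round until it points along the carriage towards the detector end and the cam's nose stands locked behind the roller. Pinch and lift nothing, do not force the mechanism, and leave the vial and the things standing beside the stand untouched.

Things in the scene. Friction and masses are not known exactly. Their poses are not given: they have to be found in the camera images.
- stand: Counting stand, fixed. Origin on the table under the middle of the guide rods; x along the rods towards the detector ('forward'), z up; the cam wing is on the -y side. Grey base 16 mm high, x = -121 to 163 mm, y = -58 to 58 mm; wing x = -99 to -11 mm, out to y = -119 mm. Column 20 mm thick, 220 mm tall at x = 142 mm. All lengths below are in this frame.
- cam (a joint): Angle of cam and lever, rad, growing anticlockwise from above. 0: lever points back (-x), nose in front of the roller, carriage locked back. 1.57: lever straight out (-y), low side to the roller, carriage free (0.8 to 2.3). 3.14: lever forward (+x), nose behind the roller, carriage locked forward. Starts at -0.2 to 0.35; stops at -0.25 and 3.19. 0.1 N m of friction, no spring: it stays where left.
- cam_axis (a point): On the upright axis of cam and lever, 55 mm above the table, at x = -55 mm, y = -85 mm. Flat steel cam plate below, z = 22 to 31 mm: radius 38 mm over the 100 degrees of its nose (under the lever), 9 mm at the low side. With the carriage 60 to 79 mm forward, short of its stop, the nose jams on the roller near 2.6 rad. Hub 24 mm in diameter, top at z = 60 mm.
- lever_knob (a point): On the axis of the lever's upright black round knob, 75 mm above the table. The knob is 16 mm in diameter, z = 60 to 92 mm, 64 mm from the cam axis; the lever below it is a flat bar 14 mm wide, z = 46 to 54 mm.
- carriage (a joint): Travel of the sample carriage along the stand's x, m: 0 = back (loading place, as at the start), 0.083 = fully forward at its stop, vial under the detector. About 2 N of friction, no spring: it stays where left. Deck 124 x 90 mm, top at z = 42 mm, middle at x = -40 mm + travel, y = 0.
- roller (a point): Middle of the steel follower roller (12 mm in diameter, upright axis) under an arm at the carriage's rear corner on the cam side: at x = -96.5 mm + travel, y = -67 mm, z = 26 mm; arm and roller stay below z = 45 mm. The cam nose meets it.
- push_plate (a point): On the rear face of the carriage's upright push plate (64 mm wide across, 6 mm thick, z = 42 to 87 mm), in the middle of its width, 70 mm above the table. Push it along the stand's +x axis. At travel 0 it lies at x = -100 mm, y = 0 in the stand's frame.
- head (a point): Middle of the detector head's lower face, 113 mm above the table, at x = 71 mm, y = 0 in the stand's frame. The head is a metal cylinder 55 mm in diameter, top at z = 225 mm, on a clamp arm from the column.
- vial: Glass vial with a dark stopper, 33 x 33 x 58 mm, standing loose in the round black nest of the carriage (nest wall 18 mm high); origin at the middle of its foot, 45 mm above the table, z up. At travel 0 it is at x = -12 mm, y = 0 in the stand's frame. Not to be touched.
- waiting_vial: The same kind of vial standing loose on the table beside the stand, 58 mm tall; origin at the middle of its foot. Leave it alone.
- dropper: Dropper bottle with a green cap, 27 x 27 x 74 mm, standing loose on the table beside the stand; origin at the middle of its foot. Leave it alone.
- timer: Square white timer, 66 x 66 x 19 mm, lying loose on the table past the detector end of the stand; origin at the middle of its underside. Leave it alone.

How it is judged (in metres and radians):
On the way, in this order (a step that is already met when the one before it is completed fails the run):
1. the cam lever is swung out to about square with the carriage, while the carriage is still back (value of joint cam between 1 and 2.2 rad and value of joint carriage below 0.01 m), for 0.2 s.
2. the carriage is pushed fully forward, the cam still at its low side (value of joint carriage above 0.0795 m and value of joint cam below 2.4 rad), for 0.2 s.
At the end, for the whole second after the job is handed in: The carriage is forward against its stop (within 3.5 mm), the lever points towards the detector end (within about 17 degrees, or up to its stop), and the vial stands upright in its nest within 9 mm of the detector's axis, everything at rest (value of joint cam above 2.85 rad and value of joint carriage above 0.0795 m and velocity of joint cam between -0.05 and 0.05 rad/s and horizontal distance between vial and head below 0.009 m and angle between vial's own z axis and vertical below 0.15 rad and linear speed of vial below 0.02 m/s); the robot touches nothing.
It fails at once if the vial in the carriage is touched by the fingers (contact force between the fingers and vial above 0.5 N).
It fails at once if the vial in the carriage is lifted or tipped (z of vial in the frame of stand above 0.055 m or angle between vial's own z axis and vertical above 0.4 rad).
It fails at once if the lever is pinched or forced (more than 40 N) (contact force between the fingers and cam above 40 N).
It fails at once if the carriage is pinched or forced (more than 40 N) (contact force between the fingers and carriage above 40 N).
It fails at once if a thing beside the stand is moved (distance of any of waiting_vial, dropper, timer from where it was at the start of the episode above 0.015 m).
It also fails if it takes over 59 s, if anything falls off the work surface, if the arm or the gripper's body presses on something with over 40 N, if the wrist force passes 120 N, or if a joint passes its speed limit or range.

ROBOT

A 6-joint arm with a two-finger parallel gripper is mounted at the origin on a cart in front of the work surface, level with it; the furniture and walls round the work are solid. World frame = base frame: x ahead of the robot, y to its left, z up, the work surface at z = 0. Lengths are in m, angles in degrees, forces in N, time in s.
With the tool pointing down it reaches from about 0.25 to 0.725 m from the base axis. Payload 9.7 kg.
Tool frame: the origin (TCP) lies on the centre line of the jaws, within the pads' length; the fingertips stand 25 mm ahead of it and the grasp point (between the pads) lies 6 mm ahead of it; z points along the fingers, y is the line along which they close (so a half turn about z gives the same grasp; the last joint's range is limited). The gripper opens to 85 mm and grips with 20 to 120 N. Pads are 22 mm wide; open, the fingers measure 114 mm over their backs; the gripper's body (76 mm by 85 mm) begins 54 mm behind the grasp point. The pads swing forward as they close: fully open they stand 13 mm farther back than shut.
Start: joints at [67.552, 4.979, 10.078, 95.1, 0, 90], TCP at [0.21, 0.508, 0.256] pointing down, gripper open.
Joint ranges: [-179.16, 179.16], [-48.56, 103.87], [-65.8, 70.77], [-126.05, 130.52], [-82.76, 87.17], [-180, 180]. Speed limits (degrees/s): [127.2, 127.2, 147.25, 180, 180, 180].

INTERFACE

Orientations are given as [roll, pitch, yaw] about the fixed x, y, z axes, in that order (R = Rz(yaw) Ry(pitch) Rx(roll)).
In Python, from bench import ctrl gives the robot as it stands.
- The arm moves only by the shell command python3 -m handwheel 'ROWS' [OPENING] [FORCE]. ROWS is a JSON object of lists of equal length, an entry for each row: "dp": the shift along the tool's x, y, z in cm, a list of three; "yaw": the turn about the tool's z in rad. A call has 1 to 12 rows; each row is the pose to reach, as a shift and turn from the pose commanded when the call began, along the tool's axes at that moment; what a row does not reach only later rows make up. A row lasts 1/10 s, in which the tool goes at most 50 mm and 8.59 degrees, less where a joint would pass 70% of its speed; a pose out of reach is approached as far as the arm can. A call with a gripper value outside its range is refused whole. OPENING is the opening, from -1 (shut) to 1 (fully open), set as the call begins (- or left out, the last holds). The fingers move at their own pace and stop on an object; FORCE is the grip in N (left out, the last holds). Time passes only in rows, so rows that repeat a pose let the fingers close. It gives the time, the measured TCP pose, the force, the opening and the grip force at its end, in the units of the state.
- ctrl.read_state(): the state, without advancing time (a new reading comes with each control period).
- ctrl.snapshot(name): name is "side" or "top"; returns the picture (400x640x3 uint8, red, green, blue); there is no depth.
- ctrl.calibration(name): a dict with "mtx" (3x3 intrinsics, pixels), "R" (3x3) and "t" (3): a world point X has camera coordinates R X + t. Camera axes: x right, y down, z forward; pixel columns grow to the right and rows downward; lengths in m; the calibration is good to about 2 mm. A picture is of the moment at which its call begins. calibration takes no time and is no camera call.
- ctrl.job_done(): hands the job in; it is judged then, once.
The state is a dict: "t": time; "joints": joint angles; "qd": joint speeds; "joint_efforts": joint torques, N m; "tcp_pos": TCP position; "tcp_rot": TCP orientation; "ft_force": force on the tool from outside, world axes, zero at the start; "moment": the same for the moment, N m; "finger_gap": opening from 0.0 (shut) to 1.0 (fully open); "grasp_force": force on a finger pad.
Only numpy, scipy, OpenCV 4.12 (cv2) and the standard library are available. Lean on these libraries where they do the work, as an engineer would, in place of code of your own. Each camera call takes 0.05 s, during which the arm holds its last target. There are 200 camera calls.

## Working session

There is one attempt and no reset: what is moved stays moved. The work goes in short steps, Python scripts to look and compute and a shell command to move; the robot and the scene stay as the last step left them, time stands still between calls to the robot, and variables do not carry over. Pictures are saved under pics/ and viewed, at most 13 in all, crops included, and the job is handed in when it is done.

```bash
mkdir -p pics
python3 - <<'E'
from bench import ctrl
import cv2
for n in("side","top"):
    cv2.imwrite(f"pics/{n}0.png",ctrl.snapshot(n)[:,:,::-1]); c=ctrl.calibration(n); print(n,c)
s=ctrl.read_state(); print(s)
E
```

```text
side {'mtx': array([[497.68977579,   0.        , 312.81134829],
       [  0.        , 497.68977579, 194.44956943],
       [  0.        ,   0.        ,   1.        ]]), 'R': array([[ 0.33766547, -0.94122546,  0.00875562],
       [-0.75279854, -0.27562778, -0.59776558],
       [ 0.56504548,  0.19525357, -0.80162313]]), 't': array([-0.53210046,  0.30998441,  0.83335548])}
top {'mtx': array([[473.35228696,   0.        , 316.40665921],
       [  0.        , 473.35228696, 211.22067351],
       [  0.        ,   0.        ,   1.        ]]), 'R': array([[-0.04267757, -0.99907097,  0.00598593],
       [-0.97003253,  0.04000121, -0.23965975],
       [ 0.23919766, -0.01603464, -0.97083849]]), 't': array([-0.38437034,  0.51394056,  0.81804077])}
{'t': 0.1, 'joints': array([6.75515711e+01, 5.00568566e+00, 1.00403483e+01, 9.50994941e+01,
       2.19638770e-03, 8.99995705e+01]), 'qd': array([-0.07188383, -0.1033929 , -0.02062342, -0.01401047,  0.01137452,
        0.04973732]), 'joint_efforts': array([-5.37939086e-04, -5.21563947e+01,  4.65651011e+01,  1.59980881e-02,
       -2.49713014e-05,  2.19307452e-06]), 'tcp_pos': array([0.20994373, 0.50816825, 0.25568779]), 'tcp_rot': array([-1.79935169e+02, -2.19687232e-03,  1.57551998e+02]), 'ft_force': array([ 0.15397308,  0.36326091, -0.64317834]), 'moment': array([0.00218954, 0.02448907, 0.00439219]), 'grasp_force': 0.0, 'finger_gap': 0.9978831448397495}
```

View pics/top0.png

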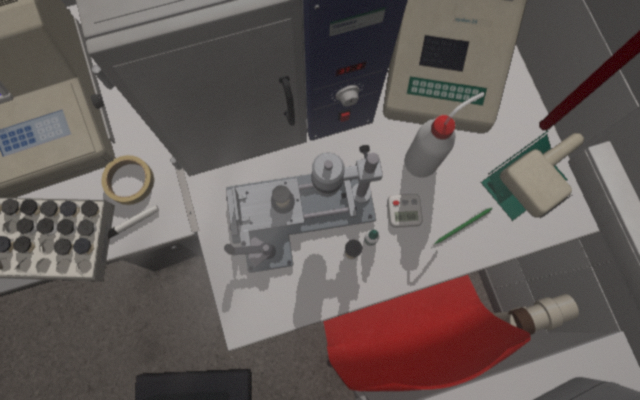

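View pics/side0.png

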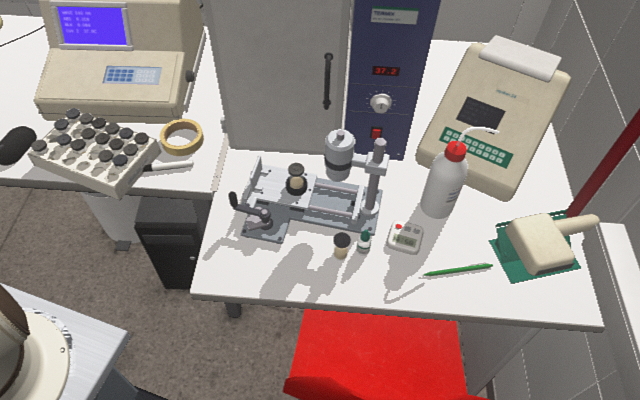

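Top: stand runs left to right (detector at right, x_stand ≈ world -y), cam wing near the robot, knob near (231,248); vials (354,247), dropper (372,237), timer (405,210). I enlarge both.

Run:
```python
import cv2
a=cv2.imread("pics/top0.png")[140:280,215:415]; cv2.imwrite("pics/tc.png",cv2.resize(a,None,fx=4,fy=4,interpolation=2))
a=cv2.imread("pics/side0.png")[120:260,220:420]; cv2.imwrite("pics/sc.png",cv2.resize(a,None,fx=4,fy=4,interpolation=2))
```

```text
(no output)
```

View pics/tc.png

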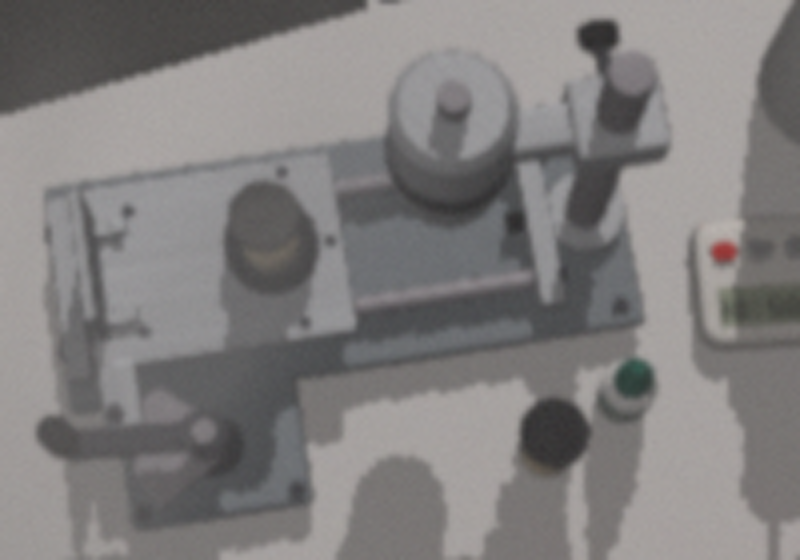

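View pics/sc.png

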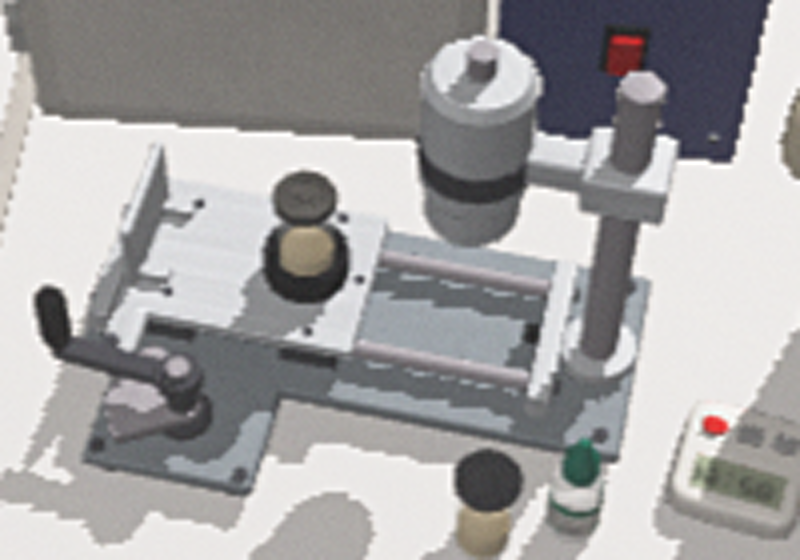

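Top crop: hub (205,430), knob (50,432), base corners (45,187), (642,322), wing corners (137,527), (308,507). Side crop: hub (177,367), knob top (48,292), wing corners (84,460), (248,492). I fit the stand pose from these.

```bash
cat > h.py <<'E'
import numpy as np
from bench import ctrl
from scipy.optimize import least_squares
def proj(n,X):
    c=ctrl.calibration(n); p=c["mtx"]@(c["R"]@np.asarray(X)+c["t"]); return p[:2]/p[2]
def ray(n,uv,z):
    c=ctrl.calibration(n); d=c["R"].T@np.linalg.inv(c["mtx"])@[*uv,1]; o=-c["R"].T@c["t"]
    return o+d*(z-o[2])/d[2]
off={"top":(215,140),"side":(220,120)}
def px(n,uv): return np.array(off[n])+(np.array(uv)+.5)/4-.5
def W(p,X):
    c,s=np.cos(p[2]),np.sin(p[2]); return np.array([p[0]+c*X[0]-s*X[1],p[1]+s*X[0]+c*X[1],X[2]])
E
python3 - <<'E'
from h import *
C=[("top",(-121,58,16),(45,187)),("top",(163,-58,16),(642,322)),("top",(-99,-119,16),(137,527)),("top",(-11,-119,16),(308,507)),("top",(-55,-85,60),(205,430)),("top",(22,-45,42),(356,330)),("top",(22,45,42),(332,152)),
("side",(-99,-119,16),(84,460)),("side",(-11,-119,16),(248,492)),("side",(163,-58,16),(616,458)),("side",(-55,-85,60),(177,367)),("side",(163,58,16),(650,282)),("side",(22,-45,42),(352,352)),("side",(22,45,42),(388,222))]
f=lambda p:np.concatenate([proj(n,W(p,np.array(X)/1000))-px(n,u) for n,X,u in C])
r=least_squares(f,[.5,.1,-1.5],loss="soft_l1"); p=r.x; print(p,np.degrees(p[2])); print(f(p).reshape(-1,2).round(1).tolist())
np.save("p.npy",p)
hub=W(p,(-.055,-.085,.055))
for n,u in(("top",(50,428)),("side",(46,292))):
    k=ray(n,px(n,u),.092); d=k-hub; print("knob",k,np.hypot(*d[:2]),"cam",np.arctan2(d[1],d[0])-p[2]-np.pi)
def S(X): d=np.array(X[:2])-p[:2];c,s=np.cos(p[2]),np.sin(p[2]); return np.array([c*d[0]+s*d[1],-s*d[0]+c*d[1]]).round(3)
print("wait",S(ray("top",px("top",(553,428)),.058)),"drop",S(ray("top",px("top",(635,375)),.072)))
print("wait",S(ray("side",px("side",(489,480)),.058)),"drop",S(ray("side",px("side",(582,450)),.074)))
print("plate",W(p,(-.1,0,.07)),"hub",hub)
E
```

```text
[ 0.52382797 -0.35375387 -1.45622288] -83.4354247980292
[[-0.8, -0.1], [1.0, 0.7], [-2.0, 1.2], [1.0, -1.0], [-0.7, 0.7], [-0.0, 0.4], [-1.0, 0.2], [-1.0, -1.1], [0.7, -0.3], [1.1, 0.1], [0.4, 0.1], [1.0, -0.8], [-0.2, 0.4], [0.8, -1.0]]
knob [ 0.43252453 -0.24480312  0.092     ] 0.064031367145819 cam -0.10562505757666463
knob [ 0.43221552 -0.24262723  0.092     ] 0.06621056925779191 cam -0.10125217288216959
wait [ 0.105 -0.108] drop [ 0.144 -0.091]
wait [ 0.104 -0.111] drop [ 0.144 -0.095]
plate [ 0.51239568 -0.25440951  0.07      ] hub [ 0.4330975  -0.30883192  0.055     ]
```

```bash
cat >> h.py <<'E'
from scipy.spatial.transform import Rotation as Ro
P=lambda:np.load("p.npy")
def go(*targets):
    "targets (x,y mm stand, z TCP mm) -> dp cm from the present pose"
    s=ctrl.read_state(); R=Ro.from_euler("xyz",s["tcp_rot"],degrees=True).as_matrix()
    p=P(); c,q=np.cos(p[2]),np.sin(p[2]); d=s["tcp_pos"][:2]-p[:2]
    print("t",s["t"],"stand tcp",(1e3*np.array([c*d[0]+q*d[1],-q*d[0]+c*d[1],s["tcp_pos"][2]])).round(1),"yaw",(s["tcp_rot"][2]-np.degrees(p[2])).round(1),"rot",s["tcp_rot"].round(1),"j",s["joints"].round(0),"F",s["ft_force"].round(1))
    for X in targets: print(X,(100*R.T@(W(p,np.array(X)/1000)-s["tcp_pos"])).round(2))
def cam(a,side,off):
    "TCP xy stand mm for knob at angle a, tool standing off along -side"
    k=np.array([-55,-85])+64*np.array([-np.cos(a),-np.sin(a)]); n=np.array(side)/np.hypot(*side); return k-n*off
E
python3 -c "
from h import *
go((-140,-57,220),(-140,-57,95))"
```

```text
t 0.1 stand tcp [-892.2 -213.3  255.7] yaw 241.0 rot [-179.9   -0.   157.6] j [68.  5. 10. 95.  0. 90.] F [ 0.2  0.4 -0.6]
(-140, -57, 220) [-50.15 -58.19   3.63]
(-140, -57, 95) [-50.15 -58.18  16.13]
```

```bash
python3 -m handwheel '{"dp":[[-50.1,-58.2,3],[-50.1,-58.2,3],[-50.1,-58.2,3],[-50.1,-58.2,3],[-50.1,-58.2,3],[-50.1,-58.2,3],[-50.1,-58.2,3],[-50.1,-58.2,3],[-50.1,-58.2,3],[-50.1,-58.2,3],[-50.1,-58.2,3],[-50.1,-58.2,3]],"yaw":[0.279,0.279,0.279,0.279,0.279,0.279,0.279,0.279,0.279,0.279,0.279,0.279]}' -1 20; python3 -c "
from h import *
go((-140,-57,220))"
```

```text
t: 1.3
tcp_pos: [0.398, -0.0632, 0.2328]
tcp_rot: [180.0, 0.0, 141.5]
ft_force: [1.3, 0.2, 0.4]
finger_gap: 0.003
grasp_force: 0.0
t 1.3 stand tcp [-303.   -91.8  232.8] yaw 225.0 rot [180.    0.  141.5] j [ -9. -15. -11.  94.   0.  29.] F [1.3 0.2 0.4]
(-140, -57, 220) [-13.99  -9.06   1.28]
```

```bash
python3 -m handwheel '{"dp":[[-14,-9.1,1],[-14,-9.1,1],[-14,-9.1,1],[-14,-9.1,1],[-14,-9.1,1],[-14,-9.1,5],[-14,-9.1,9],[-14,-9.1,11],[-14,-9.1,11],[-14,-9.1,11]],"yaw":[0,0,0,0,0,0,0,0,0,0]}'; python3 -c "
from h import *
import cv2
cv2.imwrite('pics/side1.png',cv2.resize(ctrl.snapshot('side')[80:260,180:420,::-1],None,fx=3,fy=3))
go((-140,-57,95))"
```

```text
t: 2.3
tcp_pos: [0.4512, -0.2185, 0.1239]
tcp_rot: [180.0, 0.0, 141.6]
ft_force: [-0.5, 0.2, 0.8]
finger_gap: -0.002
grasp_force: 0.0
t 2.35 stand tcp [-142.3  -56.3  124.6] yaw 225.1 rot [1.800e+02 1.000e-01 1.416e+02] j [-26.  -2. -12.  80.   0.  13.] F [0.3 0.7 0.7]
(-140, -57, 95) [-0.11 -0.21  2.96]
```

View pics/side1.png

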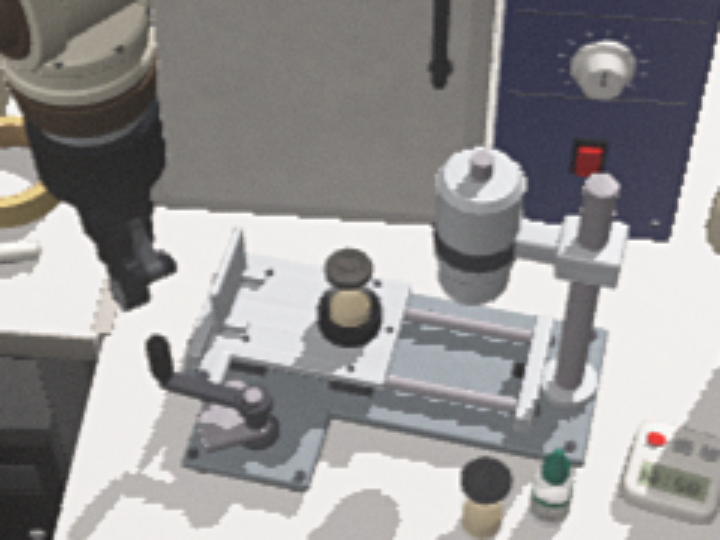

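Closed tips hang at about (130,295) in the crop, beside the knob (158,355) on its rear/carriage side, free of the plate. Lower and compute the arc.

```bash
python3 -m handwheel '{"dp":[[-0.1,-0.2,3],[-0.1,-0.2,3],[-0.1,-0.2,3]],"yaw":[0,0,0]}'; python3 -c "
from h import *
go(*[(*cam(a,(1,-1),22.5).round(1),95) for a in (-.1,0,.15,.3,.5,.7,.9,1.1,1.3,1.5)])"
```

```text
t: 2.65
tcp_pos: [0.4509, -0.2214, 0.0942]
tcp_rot: [180.0, 0.0, 141.6]
ft_force: [-0.0, -1.0, 0.8]
finger_gap: -0.001
grasp_force: 0.0
t 2.65 stand tcp [-139.8  -57.3   94.2] yaw 225.0 rot [180.    0.  141.6] j [-26.  -2. -15.  77.   0.  12.] F [-0.  -1.   0.8]
(np.float64(-134.6), np.float64(-62.7), 95) [ 0.01 -0.75 -0.08]
(np.float64(-134.9), np.float64(-69.1), 95) [ 0.48 -1.18 -0.08]
(np.float64(-134.2), np.float64(-78.7), 95) [ 1.11 -1.91 -0.08]
(np.float64(-132.1), np.float64(-88.0), 95) [ 1.62 -2.71 -0.08]
(np.float64(-127.1), np.float64(-99.8), 95) [ 2.1  -3.9  -0.08]
(np.float64(-119.9), np.float64(-110.3), 95) [ 2.33 -5.15 -0.08]
(np.float64(-110.7), np.float64(-119.2), 95) [ 2.31 -6.43 -0.08]
(np.float64(-99.9), np.float64(-126.1), 95) [ 2.04 -7.69 -0.08]
(np.float64(-88.0), np.float64(-130.8), 95) [ 1.53 -8.86 -0.08]
(np.float64(-75.4), np.float64(-132.9), 95) [ 0.79 -9.9  -0.08]
```

```bash
python3 -m handwheel '{"dp":[[0,-0.4,0],[0,-0.75,0],[0.25,-1,0],[0.5,-1.2,0],[0.8,-1.55,0],[1.1,-1.9,0],[1.4,-2.3,0],[1.6,-2.7,0],[1.85,-3.1,0],[2,-3.5,0],[2.1,-3.9,0],[2.1,-3.9,0]],"yaw":[0,0,0,0,0,0,0,0,0,0,0,0]}'; python3 -c "
from h import *
import cv2
cv2.imwrite('pics/top1.png',cv2.resize(ctrl.snapshot('top')[140:290,200:400,::-1],None,fx=3,fy=3))
go(*[(*cam(a,(1,-1),22.5).round(1),95) for a in (.5,.7,.9,1.1,1.3,1.5)])"
```

```text
t: 3.85
tcp_pos: [0.4095, -0.2396, 0.0928]
tcp_rot: [-180.0, 0.0, 141.5]
ft_force: [0.3, -0.6, 0.5]
finger_gap: -0.0
grasp_force: 0.0
t 3.9 stand tcp [-126.5 -100.3   92.8] yaw 225.0 rot [-179.9    0.   141.5] j [-30.  -5. -18.  77.  -0.   8.] F [ 0.5  0.5 -0.3]
(np.float64(-127.1), np.float64(-99.8), 95) [ 0.01  0.08 -0.22]
(np.float64(-119.9), np.float64(-110.3), 95) [ 0.25 -1.17 -0.22]
(np.float64(-110.7), np.float64(-119.2), 95) [ 0.22 -2.45 -0.21]
(np.float64(-99.9), np.float64(-126.1), 95) [-0.05 -3.7  -0.21]
(np.float64(-88.0), np.float64(-130.8), 95) [-0.56 -4.88 -0.21]
(np.float64(-75.4), np.float64(-132.9), 95) [-1.31 -5.92 -0.21]
```

View pics/top1.png

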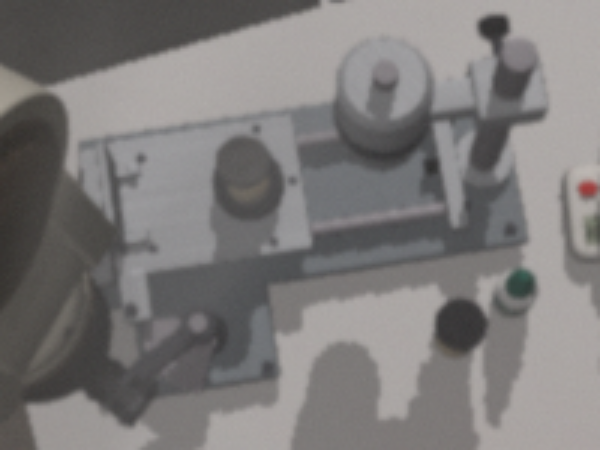

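The lever has turned to roughly 0.6 to 0.7 rad (hub (203,325), arm towards (130,400)), no force of note; carriage still back. Continue.

```bash
python3 -m handwheel '{"dp":[[0.1,-0.6,-0.2],[0.25,-1.2,-0.2],[0.25,-1.8,-0.2],[0.2,-2.4,-0.2],[0.1,-3.1,-0.2],[-0.05,-3.7,-0.2],[-0.3,-4.3,-0.2],[-0.55,-4.9,-0.2],[-0.9,-5.4,-0.2],[-1.2,-5.8,-0.2],[-1.2,-5.8,-0.2],[-1.2,-5.8,-0.2]],"yaw":[0,0,0,0,0,0,0,0,0,0,0,0]}'; python3 -c "
from h import *
import cv2
cv2.imwrite('pics/side2.png',cv2.resize(ctrl.snapshot('side')[100:260,200:400,::-1],None,fx=4,fy=3.75))
go((-130,-150,95),(-130,-150,150))"
```

```text
t: 5.1
tcp_pos: [0.3834, -0.2921, 0.0948]
tcp_rot: [-180.0, 0.0, 141.6]
ft_force: [-0.6, 1.0, -0.2]
finger_gap: -0.001
grasp_force: 0.0
t 5.15 stand tcp [ -77.4 -132.5   94.9] yaw 225.0 rot [-180.     0.   141.6] j [-37.  -4. -17.  77.  -0.   1.] F [ 0.1 -0.   0.1]
(-130, -150, 95) [ 4.96  2.48 -0.01]
(-130, -150, 150) [ 4.95  2.48 -5.51]
```

View pics/side2.png

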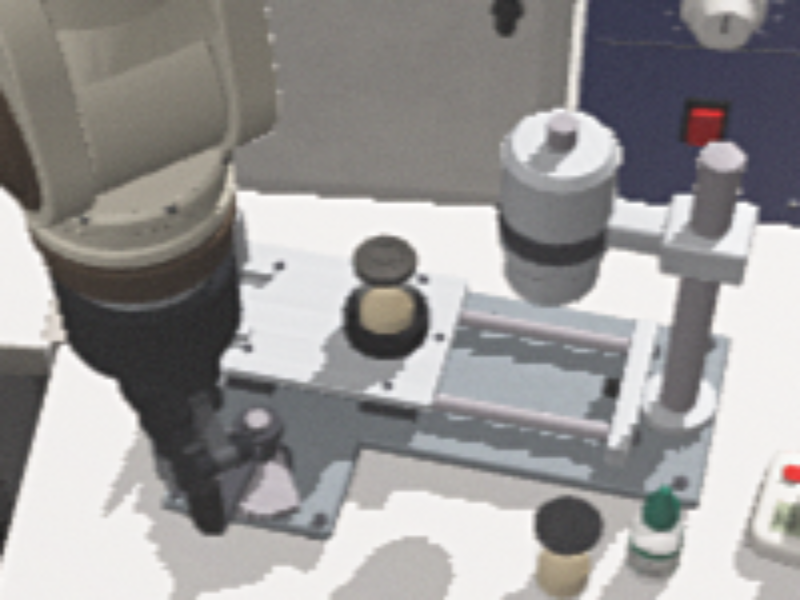

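The cam nose now faces -y (about (270,480)), but the gripper hides the knob; back off, rise towards the carriage push position and look.

```bash
python3 -m handwheel '{"dp":[[2.5,1.2,0],[5,2.5,0],[5,2.5,-4],[5,2.5,-6],[5,2.5,-6]],"yaw":[0,0,0,0,0]}'; python3 -c "
from h import *
import cv2
a=ctrl.snapshot('top')[140:280,215:415,::-1]
b=ctrl.snapshot('side')[120:260,220:420,::-1]
import numpy as np
cv2.imwrite('pics/both3.png',cv2.resize(np.vstack([a[50:],b[40:]]),None,fx=3,fy=3,interpolation=2))
go((-145,0,160),(-125,0,85))"
```

```text
t: 5.65
tcp_pos: [0.3608, -0.2416, 0.1579]
tcp_rot: [180.0, 0.3, 141.6]
ft_force: [1.0, -0.4, -0.7]
finger_gap: 0.002
grasp_force: 0.0
t 5.75 stand tcp [-130.5 -150.   155. ] yaw 225.0 rot [-1.800e+02  1.000e-01  1.416e+02] j [-34. -12. -17.  85.  -0.   5.] F [ 0.1 -0.3  0. ]
(-145, 0, 160) [-9.58 11.63 -0.49]
(-125, 0, 85) [-10.99  10.21   7.01]
```

View pics/both3.png

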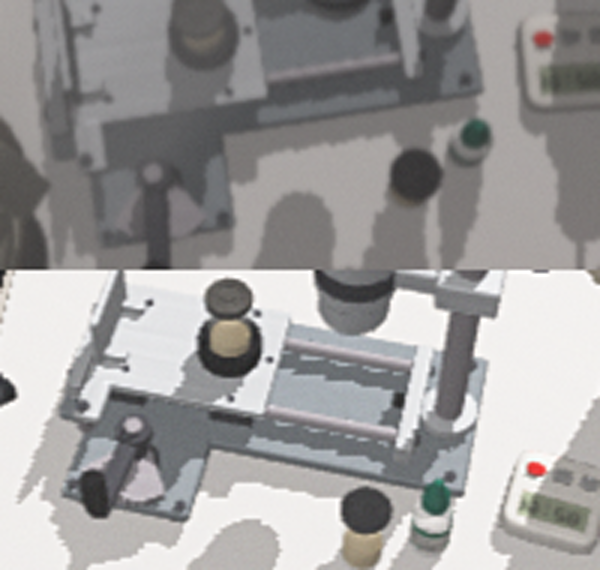

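Lever now points straight out (-y): hub (153,173) to (160,265) in the top half; carriage back, step 1 met. Next: turn the tool square and go behind the push plate.

```bash
python3 -m handwheel '{"dp":[[-9.6,11.6,0],[-9.6,11.6,0],[-9.6,11.6,0],[-9.6,11.6,0],[-9.6,11.6,0],[-9.6,11.6,0],[-9.6,11.6,3.5],[-9.6,11.6,7],[-9.6,11.6,7],[-9.6,11.6,7]],"yaw":[0.785,0.785,0.785,0.785,0.785,0.785,0.785,0.785,0.785,0.785]}'; python3 -c "
from h import *
hub=W(P(),(-.055,-.085,.055)); k=ray('side',(220+95/3,160+(475-270)/3),.092); d=k-hub
print('cam',(np.arctan2(d[1],d[0])-P()[2]-np.pi)%6.283,np.hypot(*d[:2]))
go((-115,0,85),(-109,0,85),(-28,0,85))"
```

```text
t: 6.75
tcp_pos: [0.5064, -0.2098, 0.0844]
tcp_rot: [-179.9, -0.1, 96.6]
ft_force: [0.2, -0.5, 1.3]
finger_gap: 0.001
grasp_force: 0.0
cam 1.5197512625108969 0.06211651696301027
t 6.75 stand tcp [-145.    -0.9   84.4] yaw 180.0 rot [-1.799e+02 -1.000e-01  9.660e+01] j [-23.   5.  -9.  76.  -0.  61.] F [ 0.2 -0.5  1.3]
(-115, 0, 85) [-3.    0.09 -0.06]
(-109, 0, 85) [-3.6   0.09 -0.06]
(-28, 0, 85) [-11.7    0.08  -0.07]
```

```bash
python3 -m handwheel '{"dp":[[-2,0.1,0],[-3,0.1,0],[-3.5,0.1,0],[-4,0.1,0],[-4.5,0.1,0],[-5,0.1,0],[-5.5,0.1,0],[-6,0.1,0],[-6.5,0.1,0],[-7,0.1,0],[-7.5,0.1,0],[-8,0.1,0]],"yaw":[0,0,0,0,0,0,0,0,0,0,0,0]}'; python3 -m handwheel '{"dp":[[-0.5,0,0],[-1,0,0],[-1.5,0,0],[-2,0,0],[-2.3,0,0],[-2.6,0,0],[-2.9,0,0],[-3.1,0,0],[-3.1,0,0]],"yaw":[0,0,0,0,0,0,0,0,0]}';  python3 -c "
from h import *
go((-28,0,85))"
```

```text
t: 7.95
tcp_pos: [0.5172, -0.2898, 0.0848]
tcp_rot: [180.0, -0.0, 96.6]
ft_force: [1.7, 2.6, 0.7]
finger_gap: -0.001
grasp_force: 1.1
t: 8.85
tcp_pos: [0.5206, -0.3205, 0.0847]
tcp_rot: [-180.0, 0.0, 96.6]
ft_force: [-0.2, 0.3, 0.2]
finger_gap: 0.003
grasp_force: 0.0
t 8.85 stand tcp [-33.4   0.6  84.7] yaw 180.0 rot [-180.     0.    96.6] j [-32.  13.   1.  77.  -0.  52.] F [-0.2  0.3  0.2]
(-28, 0, 85) [-0.54 -0.06 -0.02]
```

Force ~2.6 N while moving, as expected. Fine steps to the stop.

```bash
python3 -m handwheel '{"dp":[[-0.15,0,0],[-0.3,0,0],[-0.4,0,0],[-0.5,0,0],[-0.5,0,0]],"yaw":[0,0,0,0,0]}'; python3 -m handwheel '{"dp":[[-0.1,0,0],[-0.15,0,0],[-0.15,0,0]],"yaw":[0,0,0]}'
```

```text
t: 9.35
tcp_pos: [0.521, -0.3244, 0.0848]
tcp_rot: [-180.0, -0.1, 96.6]
ft_force: [-2.0, 5.6, 1.9]
finger_gap: -0.001
grasp_force: 3.1
t: 9.65
tcp_pos: [0.521, -0.3245, 0.0848]
tcp_rot: [-180.0, -0.2, 96.7]
ft_force: [-2.7, 12.5, 4.8]
finger_gap: 0.004
grasp_force: 7.0
```

```bash
python3 -m handwheel '{"dp":[[-0.1,0,0],[-0.15,0,0],[-0.15,0,0]],"yaw":[0,0,0]}'; python3 -c "
from h import *
go((-28,0,85))"
```

```text
t: 9.95
tcp_pos: [0.521, -0.3246, 0.0848]
tcp_rot: [-180.0, -0.4, 96.7]
ft_force: [-4.7, 21.5, 9.0]
finger_gap: 0.001
grasp_force: 10.9
t 9.95 stand tcp [-29.3   0.5  84.8] yaw 180.2 rot [-180.    -0.4   96.7] j [-32.  14.   1.  78.   0.  51.] F [-4.7 21.5  9. ]
(-28, 0, 85) [-0.13 -0.05 -0.02]
```

Stop reached (21 N, no further travel). Back off, rise, and go round to the outer side of the knob.

```bash
python3 -m handwheel '{"dp":[[2,0,0],[4,0,0],[4,0,-4],[4.5,0,-7],[5,-5,-7],[5,-10,-7],[5,-15,-7],[5,-17.5,-7],[5,-17.5,-7],[5,-17.5,-7],[5,-17.5,-7],[5,-17.5,-7]],"yaw":[0,0,0,0,-0.15,-0.3,-0.45,-0.6,-0.75,-0.785,-0.785,-0.785]}'; python3 -c "
from h import *
import cv2
a=ctrl.snapshot('top')[140:280,215:415,::-1]
b=ctrl.snapshot('side')[120:260,220:420,::-1]
cv2.imwrite('pics/both4.png',cv2.resize(np.vstack([a[20:],b[40:]]),None,fx=2.7,fy=2.7,interpolation=2))
go((-77,-174,150),*[(*cam(a,(1,1),o).round(1),95) for a,o in ((1.5,35),(1.5,19),(1.7,19),(1.9,19),(2.1,19),(2.3,19),(2.5,19),(2.7,19),(2.9,19),(3.1,19))])"
```

```text
t: 11.15
tcp_pos: [0.3421, -0.2987, 0.155]
tcp_rot: [-180.0, 0.0, 141.5]
ft_force: [0.7, 0.7, -0.7]
finger_gap: -0.001
grasp_force: 0.0
t 11.25 stand tcp [ -75.6 -174.1  154.8] yaw 224.9 rot [-180.     0.   141.5] j [-41.  -9. -15.  84.  -0.  -3.] F [ 0.3 -0.8 -0.3]
(-77, -174, 150) [0.09 0.11 0.48]
(np.float64(-84.3), np.float64(-173.6), 95) [0.58 0.66 5.98]
(np.float64(-73.0), np.float64(-162.3), 95) [-1.02  0.66  5.98]
(np.float64(-60.2), np.float64(-161.9), 95) [-1.95 -0.22  5.98]
(np.float64(-47.7), np.float64(-159.0), 95) [-3.04 -0.9   5.98]
(np.float64(-36.1), np.float64(-153.7), 95) [-4.24 -1.34  5.99]
(np.float64(-25.8), np.float64(-146.2), 95) [-5.5  -1.54  5.99]
(np.float64(-17.2), np.float64(-136.7), 95) [-6.78 -1.47  5.99]
(np.float64(-10.6), np.float64(-125.8), 95) [-8.01 -1.17  5.99]
(np.float64(-6.3), np.float64(-113.7), 95) [-9.17 -0.61  5.99]
(np.float64(-4.5), np.float64(-101.1), 95) [-10.19   0.15   5.98]
```

View pics/both4.png

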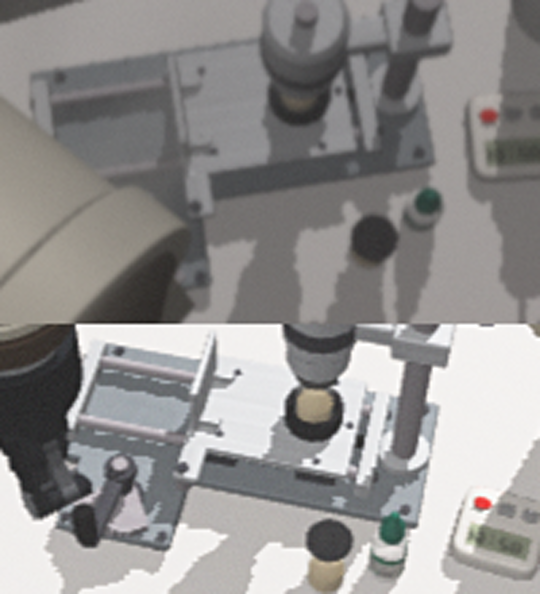

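Carriage is forward, vial under the head, lever still out (knob (85,522) lower half). Lower beside the knob and swing on.

```bash
python3 -m handwheel '{"dp":[[0.6,0.6,2],[0.6,0.6,6],[0.6,0.6,6],[-0.5,0.6,6],[-1,0.6,6],[-1.45,0.2,6],[-1.95,-0.2,6],[-2.5,-0.6,6],[-3.05,-0.9,6],[-3.65,-1.15,6],[-4.2,-1.35,6],[-4.2,-1.35,6]],"yaw":[0,0,0,0,0,0,0,0,0,0,0,0]}'; python3 -c "
from h import *
go(*[(*cam(a,(1,1),o).round(1),95) for a,o in ((2.1,19),(2.3,19),(2.5,19),(2.7,19),(2.9,19),(3.1,19))])"
```

```text
t: 12.45
tcp_pos: [0.3676, -0.3362, 0.0958]
tcp_rot: [180.0, 0.1, 141.6]
ft_force: [-0.3, 0.5, 0.5]
finger_gap: 0.001
grasp_force: 0.0
t 12.45 stand tcp [ -35.3 -153.2   95.8] yaw 225.0 rot [1.800e+02 1.000e-01 1.416e+02] j [-42.  -2. -15.  77.   0.  -4.] F [-0.3  0.5  0.5]
(np.float64(-36.1), np.float64(-153.7), 95) [0.1  0.02 0.08]
(np.float64(-25.8), np.float64(-146.2), 95) [-1.16 -0.17  0.08]
(np.float64(-17.2), np.float64(-136.7), 95) [-2.44 -0.11  0.08]
(np.float64(-10.6), np.float64(-125.8), 95) [-3.68  0.19  0.08]
(np.float64(-6.3), np.float64(-113.7), 95) [-4.84  0.75  0.09]
(np.float64(-4.5), np.float64(-101.1), 95) [-5.86  1.51  0.09]
```

```bash
python3 -m handwheel '{"dp":[[-0.6,-0.1,0],[-1.15,-0.15,0],[-1.8,-0.15,0],[-2.4,-0.1,0],[-3.05,0.05,0],[-3.65,0.2,0]],"yaw":[0,0,0,0,0,0]}';python3 -m handwheel '{"dp":[[-0.4,0.2,0],[-0.8,0.4,0],[-1.15,0.6,0],[-1.5,0.8,0],[-1.85,1.1,0],[-2.1,1.3,0],[-2.1,1.3,0]],"yaw":[0,0,0,0,0,0,0]}'; python3 -c "
from h import *
go((-60,-155,95))
import cv2
cv2.imwrite('pics/side5.png',cv2.resize(ctrl.snapshot('side')[120:260,220:420,::-1],None,fx=3,fy=3,interpolation=2))"
```

```text
t: 13.05
tcp_pos: [0.397, -0.3566, 0.0948]
tcp_rot: [180.0, -0.0, 141.6]
ft_force: [-2.3, 0.1, -0.4]
finger_gap: -0.001
grasp_force: 0.9
t: 13.75
tcp_pos: [0.4215, -0.3591, 0.0949]
tcp_rot: [180.0, 0.0, 141.6]
ft_force: [0.2, -1.0, 0.4]
finger_gap: -0.002
grasp_force: 0.0
t 13.75 stand tcp [  -6.4 -102.3   94.9] yaw 225.0 rot [180.    0.  141.6] j [-40.   5.  -7.  77.   0.  -2.] F [ 0.2 -1.   0.4]
(-60, -155, 95) [ 7.52  0.07 -0.01]
```

View pics/side5.png

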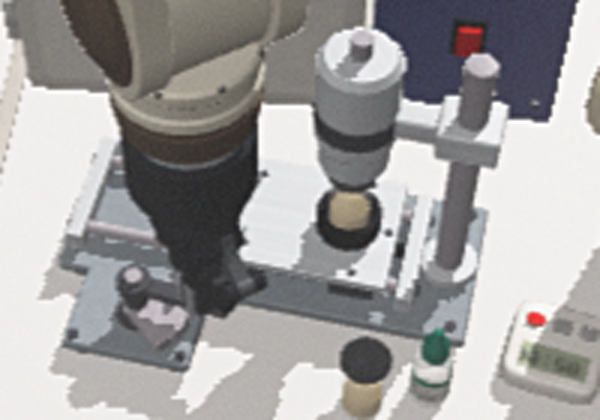

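Lever is round close to the forward direction, hidden by the gripper. A gentle further nudge in +y, then retreat and look.

```bash
python3 -m handwheel '{"dp":[[-0.15,0.15,0],[-0.25,0.25,0],[-0.25,0.25,0]],"yaw":[0,0,0]}'; python3 -m handwheel '{"dp":[[1,-1,0],[3,-3,0],[6,-3,0],[9,-2,-3],[13,2,-8],[16,6,-10],[16,6,-10],[16,6,-10],[16,6,-10]],"yaw":[0,0,0,0,0,0,0,0,0]}'; python3 -c "
from h import *
import cv2
go()
a=ctrl.snapshot('top')[140:280,215:415,::-1]
b=ctrl.snapshot('side')[120:260,220:420,::-1]
cv2.imwrite('pics/both6.png',cv2.resize(np.vstack([a[20:],b[40:]]),None,fx=2.7,fy=2.7,interpolation=2))"
```

```text
t: 14.1
tcp_pos: [0.4245, -0.3588, 0.0949]
tcp_rot: [180.0, 0.0, 141.6]
ft_force: [-0.3, 1.1, 0.3]
finger_gap: -0.001
grasp_force: 0.4
t: 15.0
tcp_pos: [0.3362, -0.2124, 0.1951]
tcp_rot: [180.0, 0.1, 141.6]
ft_force: [0.8, -0.2, -0.5]
finger_gap: 0.001
grasp_force: 0.0
t 15.0 stand tcp [-161.9 -170.2  195.1] yaw 225.1 rot [1.800e+02 1.000e-01 1.416e+02] j [-32. -17. -17.  90.  -0.   6.] F [ 0.8 -0.2 -0.5]
```

View pics/both6.png

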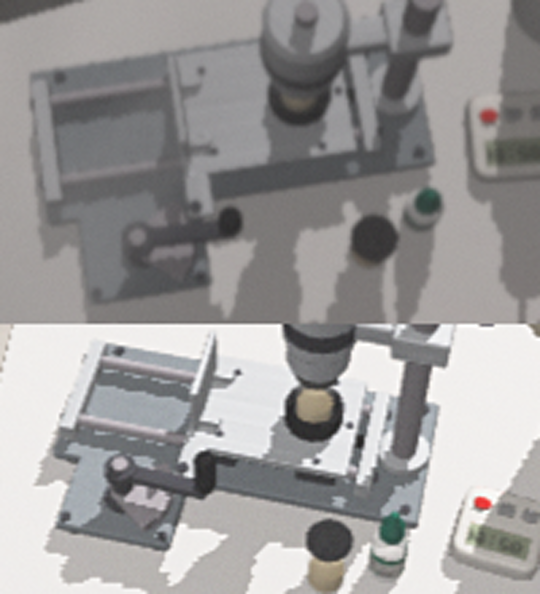

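Lever now points to the detector end (top: hub (137,238), knob (230,215)); carriage forward. Check the angle, hand in if above 2.95.

```bash
python3 -c "
from h import *
hub=W(P(),(-.055,-.085,.055)); A=[]
for k in (ray('side',(220+206/2.7,160+(456-324)/2.7),.092),ray('top',(215+231/2.7,160+214/2.7),.092)):
    d=k-hub; A.append((np.arctan2(d[1],d[0])-P()[2]-np.pi)%6.283)
print(A)
if min(A)>2.95: print(ctrl.job_done())
"
```

```text
[np.float64(3.1259060978986213), np.float64(3.1360418046059886)]
the job is handed in; nothing more can be done
None
```

The job is handed in. The lever was swung out square, and the carriage was pushed to its stop with at most about 22 N. The lever was then swung on to about 3.13 rad, and the arm stood clear of everything. No verdict was returned.

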